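Load the vial shaker and hold its speed lever at the third click

ROBOT

A 6-joint arm with a two-finger parallel gripper is mounted at the origin on the work surface. World frame = base frame: x ahead of the robot, y to its left, z up, the work surface at z = 0. Lengths are in mm, angles in rad, forces in N, time in s.
With the tool pointing down it reaches from about 400 to 925 mm from the base axis. Payload 12.5 kg.
Tool frame: the origin (TCP) lies midway between the tips of the shut fingers; the grasp point (between the pads) lies 19 mm behind it; z points along the fingers, y is the line along which they close (so a half turn about z gives the same grasp; the last joint's range is limited). The gripper opens to 95 mm and grips with 3 to 60 N. Pads are 20 mm wide; open, the fingers measure 119 mm over their backs; the gripper's body (75 mm by 180 mm) begins 59 mm behind the grasp point.
Start: joints at [-1.209, 0.491, 1.559, -0, 1.092, -0.106], TCP at [281.853, -557.861, 188.761] pointing down, gripper open.
Joint ranges: [-3.1, 3.1], [-0.84, 2.19], [0.05, 2.79], [-1.13, 4.28], [0.06, 2.93], [-2.69, 2.69]. Speed limits (rad/s): [2.22, 2.22, 2.79, 3.14, 3.14, 3.14].

INTERFACE

Orientations are given as [roll, pitch, yaw] about the fixed x, y, z axes, in that order (R = Rz(yaw) Ry(pitch) Rx(roll)).
In Python, from cell import state, read_camera, camera_info, env gives the robot as it stands.
- The arm moves only by the tool move_arm, never from a script. Its argument "commands" is a list of rows, each a list of 3 entries, a list of its own where there are three numbers: the shift along the world's x, y, z in cm, then the turn, a rotation vector about the world's x, y, z in degrees, then the opening, from 0 (shut) to 1 (fully open). A call has 1 to 10 rows; each row shifts and turns the commanded pose from where the row before left it; what a row does not reach is not made up. A row lasts 1/10 s, in which the tool goes at most 50 mm and 8.59 degrees, less where a joint would pass 70% of its speed; a pose out of reach is approached as far as the arm can. A call with a gripper value outside its range is refused whole. The fingers move at their own pace and stop on an object; the grip force is fixed at half the most. Time passes only in rows, so rows that do not move let the fingers close. It gives the time, the measured TCP pose, the force, the opening and the grip force at its end, in the units of the state.
- state(): the state, without advancing time (a new reading comes with each control period).
- read_camera(name): name is "scene" or "top" or "wrist"; returns the picture (480x640x3 uint8, blue, green, red); there is no depth.
- camera_info(name): a dict with "K" (3x3 intrinsics, pixels), "k1" (the pictures are not rectified: a ray, as slopes to the right and down, at radius r is drawn at 1 + k1 r^2 times it, then the intrinsics apply), "cam_to_world" (4x4, takes a point from camera to world coordinates). Camera axes: x right, y down, z forward; pixel columns grow to the right and rows downward; lengths in mm; the calibration is good to about 2 mm. A picture is of the moment at which its call begins: read the wrist's pose just before it. camera_info takes no time and is no camera call; for the wrist camera it gives the pose at the moment of the call.
- env.job_done(): hands the job in; it is judged then, once.
The state is a dict: "t": time; "joints": joint angles; "qvel": joint speeds; "tau": joint torques, N m; "eef_pos": TCP position; "tcp_rot": TCP orientation; "ft_force": force on the tool from outside, world axes, zero at the start; "moment": the same for the moment, N m; "opening": opening from 0.0 (shut) to 1.0 (fully open); "grip_force": force on a finger pad.
Only numpy, scipy, OpenCV 4.12 (cv2) and the standard library are available. Lean on these libraries where they do the work, as an engineer would, in place of code of your own. Each camera call takes 0.05 s, during which the arm holds its last target. There are 200 camera calls.

TASK

Put the blue-capped vial into the blue-ringed socket of the vial shaker and the yellow-capped vial into the yellow-ringed socket, each upright and all the way down, and let go of them. Then press the shaker's orange spring-return lever down past its first and second clicks to the third, its lowest position, and finish while still holding it down there with the gripper's fingers: it springs back if let go. Do not press the lever before both vials are in, and leave the bottle, tissue box and calculator where they are.

Things in the scene. Friction and masses are not known exactly. Their poses are not given: they have to be found in the camera images.
- shaker: White bench-top vial shaker, fixed to the bench. Origin at bench level, z up. In its own frame: base x -85..85, y -120..100 mm, 35 mm high; on it a bare aluminium socket platform x -55..55, y -120..45 mm, top at 75 mm; at its +y end a white control tower x -80..80, y 50..100 mm, top at 115 mm. The orange lever sticks out of the tower's +y face. Yaw varies by up to 0.35 rad.
- socket_blue (a point): Centre of the mouth of the blue-ringed socket, at the top of the platform (75 mm above the bench), 75 mm along the shaker's -y from the yellow socket. Round upright bore 31 mm wide, 40 mm deep, flat floor 35 mm above the bench; the coloured ring is flat and 41 mm wide.
- socket_yellow (a point): The same for the yellow-ringed socket, which lies nearer to the tower (its wall is 50 mm away).
- vial_blue: Clear glass vial with a blue cap, standing upright on the bench. 95 mm tall, glass 28 mm in diameter up to 73 mm, cap 26 mm in diameter above that; about 60 g. Origin at the centre of its underside, z along its axis. Fully home in a socket its underside is 40 mm below the mouth and its top 55 mm above the platform.
- vial_yellow: The same vial with a yellow cap.
- lever_top (a point): Centre of the upper face of the lever's orange tab, a 36 x 36 mm flat horizontal face, 14 mm thick; 133 mm along the shaker's +y from its origin, and 33 mm from the tower's wall. At rest it lies 108 mm above the bench; it moves straight down with the lever.
- lever (a joint): Travel of the lever in m: 0 at rest (up), grows as it is pressed straight down, stops firmly at 0.042. A return spring pushes it up with about 5 N at the top and 8 N at the bottom, and brings it all the way back up when let go. Three click ridges, at about 0.010, 0.021 and 0.032, each need a few newtons more (up to about 13 N altogether) and then give way; the third position is from just past the third click to the stop (0.035 to 0.042).
- bottle: Bystander: clear plastic bottle with a white cap, 62 mm wide, 190 mm tall, standing. Origin at the centre of its underside.
- tissue_box: Bystander: grey tissue box 115 x 115 x 120 mm. Origin at the centre of its underside.
- calculator: Bystander: black pocket calculator 155 x 80 x 14 mm lying flat. Origin at the centre of its underside.
There are look-alikes about, which are no part of the job. Leave any pink look-alike of the vial_blue alone. What is shaped like the vial_yellow but turquoise is not meant.

How it is judged:
By the outcome, as a careful person would: the job done as asked, in the order asked, and still so for the second after the job is handed in, while the arm keeps its last pose, push and grip.
It also fails if it takes over 67 s, if anything falls off the work surface, if the arm or the gripper's body presses on something with over 40 N, if the wrist force passes 120 N, or if a joint passes its speed limit or range.

## Working session

There is one attempt and no reset: what is moved stays moved. The work goes in short steps, Python scripts to look and compute and a tool call to move; the robot and the scene stay as the last step left them, time stands still between calls to the robot, and variables do not carry over. Pictures are saved under pics/ and viewed, at most 10 in all, crops included, and the job is handed in when it is done.

Besides the shell and the picture viewer there is one more tool, called after "Call:" by a JSON object that holds its "api" and its "payload", one argument or row to a line. move_arm: Moves the arm, as the interface text tells. Its arguments: {"type":"object","properties":{"commands":{"type":"array"}},"required":["commands"]}

```bash
mkdir -p pics; cat > h.py <<'E'
import numpy as np,cv2
from cell import state,read_camera,camera_info,env
def grab(n):
    ci=camera_info(n); return read_camera(n),ci
def ray(ci,u,v):
    K=np.array(ci["K"]);d=np.array([(u-K[0,2])/K[0,0],(v-K[1,2])/K[1,1]])
    s=d.copy()
    for _ in range(20): s=d/(1+ci["k1"]*(s@s))
    T=np.array(ci["cam_to_world"]); return T[:3,3],T[:3,:3]@np.array([s[0],s[1],1])
def onz(ci,u,v,z):
    o,r=ray(ci,u,v); return (o+r*(z-o[2])/r[2])[:2]
def proj(ci,p):
    T=np.array(ci["cam_to_world"]);c=T[:3,:3].T@(np.array(p,float)-T[:3,3]);s=c[:2]/c[2];s=s*(1+ci["k1"]*(s@s))
    K=np.array(ci["K"]);return K[0,0]*s[0]+K[0,2],K[1,1]*s[1]+K[1,2]
def blobs(im,lo,hi,amin=30):
    m=cv2.inRange(cv2.cvtColor(im,cv2.COLOR_BGR2HSV),np.array(lo),np.array(hi))
    n,l,st,c=cv2.connectedComponentsWithStats(m)
    return [(c[i].round(1).tolist(),st[i].tolist()) for i in range(1,n) if st[i][4]>=amin]
E
python3 - <<'E'
from h import *
for n in("top","scene"):
    im,ci=grab(n);cv2.imwrite(f"pics/{n}0.png",im)
    print(n,np.round(ci["cam_to_world"],3).tolist(),ci["k1"],ci["K"][0][0])
    for k,lo,hi in(("blue",(100,120,50),(130,255,255)),("yel",(22,120,80),(35,255,255)),("or",(5,150,80),(18,255,255))):print(k,blobs(im,lo,hi))
print(state())
E
```

```text
top [[0.066, -0.972, 0.224, 311.406], [-0.998, -0.065, 0.011, 77.412], [0.004, -0.224, -0.974, 1521.097], [0.0, 0.0, 0.0, 1.0]] -0.07689734714104506 563.5842862924205
blue [([428.4, 281.5], [423, 276, 11, 11, 91])]
yel [([467.4, 310.2], [462, 305, 12, 12, 101])]
or [([260.0, 276.0], [253, 269, 16, 16, 218])]
scene [[0.368, 0.64, -0.675, 1569.51], [0.93, -0.258, 0.263, -271.902], [-0.006, -0.724, -0.69, 1040.878], [0.0, 0.0, 0.0, 1.0]] -0.028661690393981382 518.654052964697
blue [([516.1, 38.9], [485, 12, 66, 55, 2772]), ([601.2, 107.3], [573, 84, 57, 54, 1778]), ([633.8, 118.2], [623, 96, 17, 37, 287]), ([211.9, 235.2], [207, 230, 11, 12, 106])]
yel [([169.0, 227.2], [164, 224, 11, 8, 71])]
or [([357.0, 189.6], [349, 184, 16, 13, 141])]
{'t': 0.1, 'joints': array([-1.20859696e+00,  4.91467681e-01,  1.55940458e+00, -1.00737496e-05,
        1.09171162e+00, -1.05605785e-01]), 'qvel': array([-0.00141079, -0.00146067, -0.00125786,  0.00038896, -0.00046983,
        0.00034267]), 'tau': array([ 4.09858039e-03, -6.13622904e+01, -2.58605701e+01,  6.94497675e-02,
        4.70415142e-02, -5.19007267e-05]), 'eef_pos': array([ 281.7549873 , -557.60545669,  188.23429958]), 'tcp_rot': array([-3.14060601e+00, -9.55993566e-05,  4.67809754e-01]), 'ft_force': array([-0.06676237, -0.55724671, -0.64082491]), 'moment': array([-0.00375752, -0.01762319, -0.00248841]), 'grip_force': 0.0, 'opening': 1.0021065733657626}
```

View pics/top0.png

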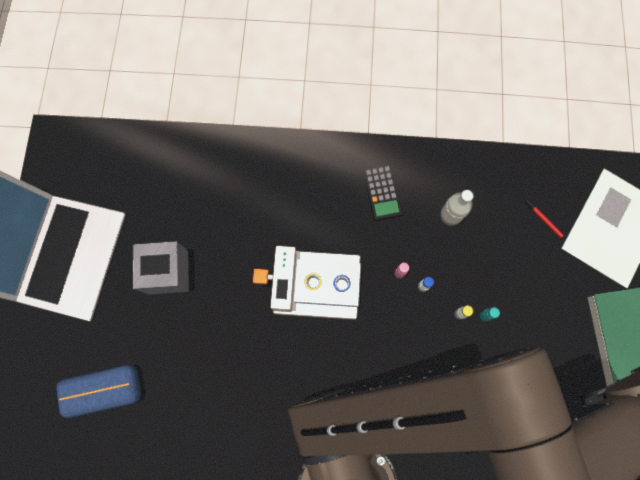

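View pics/scene0.png

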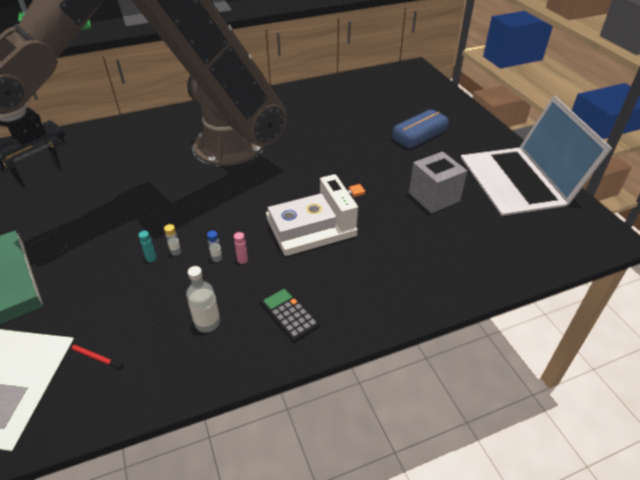

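The top view shows the blue vial at (428,282), yellow at (467,310), the blue and yellow rings at (342,283) and (313,282), and the orange lever at (260,276). The pink and turquoise decoys stand next to the blue and yellow vials.

```bash
python3 - <<'E'
from h import *
im,ci=grab("top");sc,cs=grab("scene")
for n,u,v,z in(("vb",428.4,281.5,90),("vy",467.4,310.2,90),("lev",260,276,106)):print(n,onz(ci,u,v,z).round(1))
for n,u,v,z in(("vb",211.9,235.2,86),("vy",169,227.2,88),("lev",357,189.6,104)):print("s",n,onz(cs,u,v,z).round(1))
for n,(a,b) in(("blue",(330,355)),("yel",(301,327))):
    c=im[270:297,a:b];h=cv2.cvtColor(c,cv2.COLOR_BGR2HSV)
    m=(h[...,1]>50).astype(np.uint8);ys,xs=np.nonzero(m)
    u,v=(xs.min()+xs.max())/2+a,(ys.min()+ys.max())/2+270
    print(n,m.sum(),u,v,onz(ci,u,v,75).round(1))
for n,p,z in(("pink",(404,268),90),("teal",(493,313),90)):print(n,onz(ci,*p,z).round(1))
w,cw=grab("wrist");cv2.imwrite("pics/w0.png",w);print(np.round(cw["cam_to_world"],3).tolist(),state()["eef_pos"],cw["K"][0][0])
E
```

```text
vb [ 535.3 -175.5]
vy [ 468.  -277.4]
lev [518.5 254.6]
s vb [ 530.9 -173.9]
s vy [ 458.2 -275.6]
s lev [519.6 256.4]
blue 81 341.5 283.0 [519.   46.6]
yel 99 312.5 281.0 [519.2 121.8]
pink [ 566.3 -111.5]
teal [ 464.9 -343.4]
[[0.451, -0.854, -0.259, 355.341], [-0.893, -0.432, -0.13, -521.008], [-0.001, 0.289, -0.957, 383.807], [0.0, 0.0, 0.0, 1.0]] [ 281.80040224 -557.74417954  188.48780122] 340.9283563216293
```

Call:
{"api": "move_arm", "payload": {
  "commands": [
    [[2.25, 3.5, 0.2], [0, 0, 7.9], 1],
    [[2.25, 3.5, 0.2], [0, 0, 7.9], 1],
    [[2.25, 3.5, 0.2], [0, 0, 7.9], 1],
    [[2.25, 3.5, 0.2], [0, 0, 7.9], 1],
    [[2.25, 3.5, 0.2], [0, 0, 7.9], 1],
    [[2.25, 3.5, 0.2], [0, 0, 7.9], 1],
    [[2.25, 3.5, 0.2], [0, 0, 7.9], 1],
    [[2.25, 3.5, 0.2], [0, 0, 7.9], 1],
    [[0, 0, 0], [0, 0, 0], 1],
    [[0, 0, 0], [0, 0, 0], 1]
  ]
}}

```text
t: 1.25
eef_pos: [462.2, -277.3, 204.8]
tcp_rot: [3.142, 0.0, 1.572]
ft_force: [-0.4, -0.9, -0.2]
opening: 1.001
grip_force: 0.0
```

```bash
python3 - <<'E'
from h import *
w,cw=grab("wrist");cv2.imwrite("pics/w1.png",w);s=state();print(s["eef_pos"],s["tcp_rot"],np.round(cw["cam_to_world"],3).tolist())
for k,lo,hi in(("blue",(100,120,50),(130,255,255)),("yel",(22,120,80),(35,255,255))):
  for c,st in blobs(w,lo,hi,100):print(k,c,st,onz(cw,*c,90).round(1))
im,ci=grab("top");sc,cs=grab("scene")
print("bottle",onz(ci,467,196,190),onz(cs,195,272,190),onz(cs,206,318,0))
E
```

```text
[ 461.76007714 -278.08569021  204.74399692] [3.14156367e+00 2.09425290e-04 1.56998664e+00] [[1.0, 0.0, 0.001, 462.252], [0.001, -0.957, -0.29, -195.353], [0.0, 0.29, -0.957, 400.19], [0.0, 0.0, 0.0, 1.0]]
blue [390.3, 111.1] [386, 96, 16, 27, 108] [ 524.  -176.1]
yel [321.0, 214.7] [310, 208, 26, 29, 126] [ 465.3 -266.3]
bottle [ 739.34839085 -248.44151296] [ 746.44479093 -246.69234333] [ 726.89666885 -247.71333633]
```

View pics/w1.png

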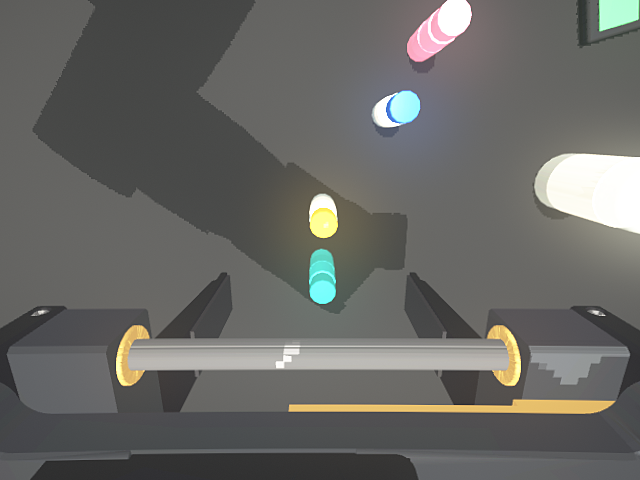

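Close up, the yellow cap top is at about (323,223), the blue cap top at (404,107) and the bottle is well clear.

```bash
python3 - <<'E'
from h import *
w,cw=grab("wrist")
h=cv2.cvtColor(w,cv2.COLOR_BGR2HSV)
for n,(u,v) in(("y",(323,223)),("b",(404,107))):
  print(n,h[v,u],onz(cw,u,v,95).round(1))
for k,lo,hi in(("y",(22,60,215),(35,255,255)),("b",(90,60,225),(112,255,255))):
  for c,st in blobs(w,lo,hi,150):
    u,v=st[0]+(st[2]-1)/2,st[1]+(st[3]-1)/2;print(k,c,st,onz(cw,u,v,95).round(1),onz(cw,st[0],v,95)-onz(cw,st[0]+st[2],v,95))
print(proj(cw,[462,-278,204]),proj(cw,[462,-278,95]))
E
```

```text
y [ 30 106 255] [ 466.3 -274.3]
b [ 91  77 255] [ 533.6 -174.9]
y [324.3, 220.7] [311, 206, 28, 31, 641] [ 467.7 -272.4] [-25.77444973   0.06750007]
y [120.7, 362.1] [116, 333, 15, 52, 257] [ 259.6 -418.5] [-15.27440205   0.19713832]
y [514.9, 362.3] [503, 333, 18, 52, 275] [ 661.6 -419.6] [-18.34427726  -0.1374492 ]
b [406.4, 104.3] [390, 88, 31, 34, 718] [ 534.3 -173. ] [-25.72619667   0.17040959]
b [323.3, 290.3] [311, 279, 25, 23, 439] [ 466.4 -342. ] [-24.47695489   0.06139136]
(np.float64(318.622679864069), np.float64(272.14022897255137)) (np.float64(318.35982080463685), np.float64(226.84599054788387))
```

Call:
{"api": "move_arm", "payload": {
  "commands": [
    [[0.45, 0.33, 0], [0, 0, 0], 1],
    [[0, 0, -4], [0, 0, 0], 1],
    [[0, 0, -4], [0, 0, 0], 1],
    [[0, 0, -4], [0, 0, 0], 1],
    [[0, 0, -3], [0, 0, 0], 1],
    [[0, 0, -1], [0, 0, 0], 1],
    [[0, 0, 0], [0, 0, 0], 1],
    [[0, 0, 0], [0, 0, 0], 0.25],
    [[0, 0, 0], [0, 0, 0], 0.15],
    [[0, 0, 0], [0, 0, 0], 0.15]
  ]
}}

```text
t: 2.45
eef_pos: [466.9, -274.9, 46.0]
tcp_rot: [3.14, 0.001, 1.571]
ft_force: [-0.1, 0.3, -0.6]
opening: 0.802
grip_force: 0.0
```

Call:
{"api": "move_arm", "payload": {
  "commands": [
    [[0, 0, 0], [0, 0, 0], 0.15],
    [[0, 0, 0], [0, 0, 0], 0.15],
    [[0, 0, 0], [0, 0, 0], 0.15],
    [[0, 0, 0], [0, 0, 0], 0.15]
  ]
}}

```text
t: 2.85
eef_pos: [466.4, -274.6, 44.8]
tcp_rot: [3.141, 0.0, 1.571]
ft_force: [0.6, -0.0, 0.7]
opening: 0.469
grip_force: 0.0
```

Call:
{"api": "move_arm", "payload": {
  "commands": [
    [[0, 0, 0], [0, 0, 0], 0.15],
    [[0, 0, 0], [0, 0, 0], 0.15],
    [[0, 0, 0], [0, 0, 0], 0.15],
    [[0, 0, 0], [0, 0, 0], 0.15],
    [[0, 0, 0], [0, 0, 0], 0.15]
  ]
}}

```text
t: 3.35
eef_pos: [466.3, -274.5, 44.7]
tcp_rot: [3.142, -0.0, 1.571]
ft_force: [-0.7, 0.1, -0.6]
opening: 0.272
grip_force: 30.0
```

Call:
{"api": "move_arm", "payload": {
  "commands": [
    [[0, 0, 2], [0, 0, 0], 0.15],
    [[0, 0, 4], [0, 0, 0], 0.15],
    [[0, 0, 4], [0, 0, 0], 0.15],
    [[0.8, 4.5, 3], [0, 0, 0], 0.15],
    [[0.9, 5, 0.5], [0, 0, 0], 0.15],
    [[0.9, 4.9, 0], [0, 0, 0], 0.15],
    [[0.9, 4.9, 0], [0, 0, 0], 0.15],
    [[0.9, 4.9, 0], [0, 0, 0], 0.15],
    [[0.9, 4.3, 0], [0, 0, 0], 0.15],
    [[0, 1, 0], [0, 0, 0], 0.15]
  ]
}}

```text
t: 4.35
eef_pos: [518.7, 19.1, 177.1]
tcp_rot: [3.141, -0.0, 1.574]
ft_force: [-0.2, -0.4, -0.9]
opening: 0.278
grip_force: 30.0
```

Call:
{"api": "move_arm", "payload": {
  "commands": [
    [[0, 0, 0], [0, 0, 0], 0.15],
    [[0, 0, 0], [0, 0, 0], 0.15]
  ]
}}

```text
t: 4.55
eef_pos: [518.3, 14.9, 177.0]
tcp_rot: [-3.141, 0.0, 1.571]
ft_force: [-0.2, -0.2, -1.9]
opening: 0.275
grip_force: 30.0
```

```bash
python3 - <<'E'
from h import *
w,cw=grab("wrist");cv2.imwrite("pics/w2.png",w);s=state();print(s["eef_pos"],s["tcp_rot"],s["opening"])
e=s["eef_pos"]
for y in(46.6,121.8):print(proj(cw,[519,y,75]))
print("axis",proj(cw,[e[0],e[1],e[2]+50]),proj(cw,[e[0],e[1],e[2]-45]))
E
```

```text
[518.31260655  14.48572895 177.0132879 ] [-3.14138535e+00  1.89709234e-04  1.56998570e+00] 0.27401254901180677
(np.float64(318.43171563245585), np.float64(194.95491796490649))
(np.float64(318.4566231469309), np.float64(102.64638357560602))
axis (np.float64(317.49400988396246), np.float64(315.23416747012675)) (np.float64(317.6224244833163), np.float64(250.684974131496))
```

View pics/w2.png

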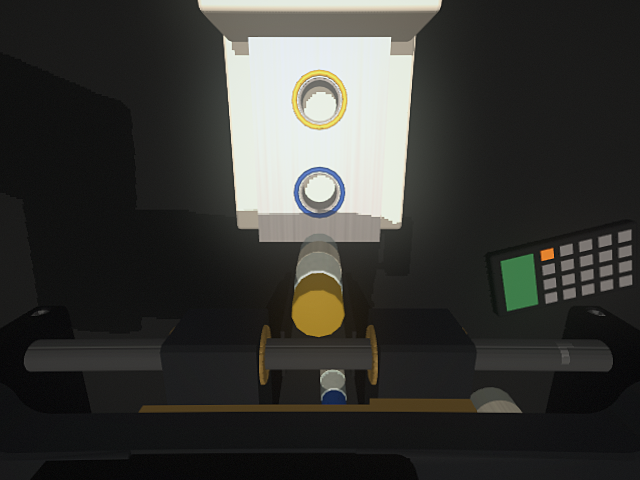

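The wrist view shows the rings at about (320,99) yellow and (319,192) blue, and the held yellow vial upright with its cap top near (318,310).

```bash
python3 - <<'E'
from h import *
w=cv2.imread("pics/w2.png");_,cw=grab("wrist");e=state()["eef_pos"];print(e)
h=cv2.cvtColor(w,cv2.COLOR_BGR2HSV)
for k,lo,hi,sl,z in(("y",(20,70,80),(35,255,255),(60,140),75),("b",(100,70,50),(130,255,255),(150,230),75),("cap",(18,120,120),(35,255,255),(260,345),e[2]+50)):
    m=cv2.inRange(h,lo,hi);m[:sl[0]]=0;m[sl[1]:]=0;m[:,:280]=0;m[:,360:]=0
    if k=="cap": print(cv2.mean(h[300:320,310:330])); 
    c=max(cv2.findContours(m,0,1)[0],key=cv2.contourArea);el=cv2.fitEllipse(c);print(k,el,cv2.boundingRect(c),onz(cw,*el[0],z).round(1))
c=w[220:345,270:370];cv2.imwrite("pics/c2.png",cv2.resize(c,None,fx=4,fy=4))
E
```

```text
[518.4061995   14.29402838 177.07053345]
y ((319.14990234375, 99.2149658203125), (54.131256103515625, 58.783992767333984), 0.13081757724285126) (292, 70, 55, 60) [519.7 123.9]
b ((319.0626525878906, 191.89544677734375), (49.530765533447266, 49.80722427368164), 97.50603485107422) (294, 167, 51, 51) [519.6  48.9]
(21.8525, 186.0, 167.475, 0.0)
cap ((317.46649169921875, 312.7681579589844), (45.78348159790039, 51.41040802001953), 90.94857788085938) (292, 290, 52, 47) [518.3  15.4]
```

View pics/c2.png

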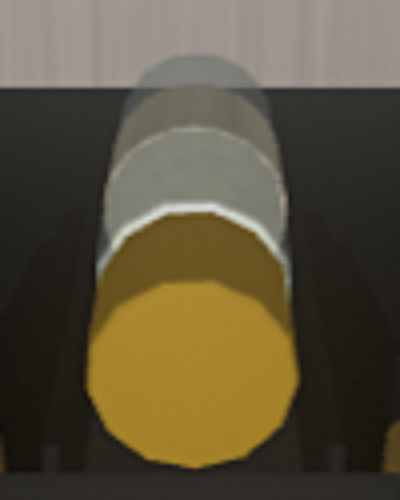

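Call:
{"api": "move_arm", "payload": {
  "commands": [
    [[0.08, 4.5, 0], [0, 0, 0], 0.15],
    [[0, 4.5, 0], [0, 0, 0], 0.15],
    [[0, 1.84, -1], [0, 0, 0], 0.15],
    [[0, 0, -3], [0, 0, 0], 0.15],
    [[0, 0, -1], [0, 0, 0], 0.15],
    [[0, 0, -0.3], [0, 0, 0], 0.15],
    [[0, 0, -0.3], [0, 0, 0], 0.15],
    [[0, 0, -0.3], [0, 0, 0], 0.15],
    [[0, 0, 0], [0, 0, 0], 0.15]
  ]
}}

```text
t: 5.55
eef_pos: [519.5, 123.6, 118.4]
tcp_rot: [3.141, -0.0, 1.57]
ft_force: [-0.0, 0.6, 0.2]
opening: 0.273
grip_force: 30.0
```

Call:
{"api": "move_arm", "payload": {
  "commands": [
    [[0, 0, -0.2], [0, 0, 0], 0.15],
    [[0, 0, -0.2], [0, 0, 0], 0.15],
    [[0, 0, -0.2], [0, 0, 0], 0.15],
    [[0, 0, 0], [0, 0, 0], 0.15]
  ]
}}

```text
t: 5.95
eef_pos: [519.2, 124.0, 111.9]
tcp_rot: [-3.141, 0.0, 1.571]
ft_force: [0.3, -0.1, -0.4]
opening: 0.273
grip_force: 30.0
```

Call:
{"api": "move_arm", "payload": {
  "commands": [
    [[0, 0, -0.6], [0, 0, 0], 0.15],
    [[0, 0, -0.6], [0, 0, 0], 0.15],
    [[0, 0, -0.6], [0, 0, 0], 0.15],
    [[0, 0, -0.6], [0, 0, 0], 0.15],
    [[0, 0, -0.4], [0, 0, 0], 0.15],
    [[0, 0, -0.2], [0, 0, 0], 0.15],
    [[0, 0, -0.1], [0, 0, 0], 0.15],
    [[0, 0, 0], [0, 0, 0], 0.15],
    [[0, 0, 0], [0, 0, 0], 0.15]
  ]
}}

```text
t: 6.85
eef_pos: [519.4, 124.0, 81.3]
tcp_rot: [3.141, -0.0, 1.571]
ft_force: [-0.3, 0.6, -0.4]
opening: 0.277
grip_force: 30.0
```

Call:
{"api": "move_arm", "payload": {
  "commands": [
    [[0, 0, -0.1], [0, 0, 0], 0.15],
    [[0, 0, -0.06], [0, 0, 0], 0.15],
    [[0, 0, 0], [0, 0, 0], 0.15]
  ]
}}

```text
t: 7.15
eef_pos: [519.4, 124.0, 79.7]
tcp_rot: [3.141, -0.0, 1.571]
ft_force: [0.2, -0.1, 1.3]
opening: 0.274
grip_force: 30.0
```

Call:
{"api": "move_arm", "payload": {
  "commands": [
    [[0, 0, 0], [0, 0, 0], 0.7],
    [[0, 0, 0], [0, 0, 0], 0.7],
    [[0, 0, 0], [0, 0, 0], 0.7],
    [[0, 0, 0], [0, 0, 0], 0.7],
    [[0, 0, 0], [0, 0, 0], 0.7],
    [[0, 0, 3], [0, 0, 0], 0.7],
    [[0, 0, 4], [0, 0, 0], 0.7],
    [[0, 0, 4], [0, 0, 0], 0.7],
    [[0.3, -4.8, 1], [0, 0, 0], 0.7],
    [[0.3, -5, 0], [0, 0, 0], 0.7]
  ]
}}

```text
t: 8.15
eef_pos: [526.0, 25.9, 201.7]
tcp_rot: [3.137, 0.0, 1.574]
ft_force: [0.8, 0.6, -0.6]
opening: 0.7
grip_force: 0.0
```

Call:
{"api": "move_arm", "payload": {
  "commands": [
    [[0.3, -5, 0], [0, 0, 0], 0.7],
    [[0.3, -5, 0], [0, 0, 0], 0.7],
    [[0.3, -5, 0], [0, 0, 0], 0.7],
    [[0, -4.5, 0], [0, 0, 0], 0.7],
    [[0, -0.5, 0], [0, 0, 0], 0.7],
    [[0, 0, 0], [0, 0, 0], 0.7],
    [[0, 0, 0], [0, 0, 0], 0.7]
  ]
}}

```text
t: 8.85
eef_pos: [534.1, -172.7, 199.4]
tcp_rot: [-3.141, -0.0, 1.571]
ft_force: [-1.0, 0.2, 0.4]
opening: 0.697
grip_force: 0.0
```

```bash
python3 - <<'E'
from h import *
w,cw=grab("wrist");cv2.imwrite("pics/w3.png",w);s=state();print(s["eef_pos"],s["tcp_rot"],s["opening"])
e=s["eef_pos"];print(proj(cw,[e[0],e[1],95]))
h=cv2.cvtColor(w,cv2.COLOR_BGR2HSV);print(blobs(w,(90,60,60),(130,255,255),80))
sc,cs=grab("scene");cv2.imwrite("pics/s3.png",cv2.resize(sc[170:270,240:380],None,fx=4,fy=4));cv2.imwrite("pics/both3.png",np.vstack([w[60:340,180:460],cv2.resize(sc[170:270,240:380],(280,200))]))
E
```

```text
[ 534.21729085 -172.38687567  199.51683838] [-3.14147832e+00 -2.84251002e-04  1.57200879e+00] 0.7034622251128146
(np.float64(317.77297231533464), np.float64(228.78192947321614))
[([318.7, 226.5], [305, 211, 29, 32, 709]), ([253.9, 384.5], [243, 375, 23, 20, 368])]
```

View pics/both3.png

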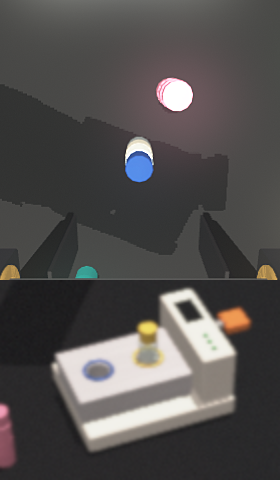

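The yellow vial stands upright in its socket, and the blue vial is centred between the fingers.

Call:
{"api": "move_arm", "payload": {
  "commands": [
    [[0.05, 0, -4], [0, 0, 0], 0.7],
    [[0, 0, -4], [0, 0, 0], 0.7],
    [[0, 0, -4], [0, 0, 0], 0.7],
    [[0, 0, -2.5], [0, 0, 0], 0.7],
    [[0, 0, -0.97], [0, 0, 0], 0.7],
    [[0, 0, 0], [0, 0, 0], 0.7],
    [[0, 0, 0], [0, 0, 0], 0.15],
    [[0, 0, 0], [0, 0, 0], 0.15],
    [[0, 0, 0], [0, 0, 0], 0.15],
    [[0, 0, 0], [0, 0, 0], 0.15]
  ]
}}

```text
t: 9.95
eef_pos: [535.1, -173.8, 45.6]
tcp_rot: [3.14, 0.001, 1.571]
ft_force: [0.2, 0.9, -0.1]
opening: 0.414
grip_force: 0.0
```

Call:
{"api": "move_arm", "payload": {
  "commands": [
    [[0, 0, 0], [0, 0, 0], 0.15],
    [[0, 0, 0], [0, 0, 0], 0.15],
    [[0, 0, 0], [0, 0, 0], 0.15],
    [[0, 0, 0], [0, 0, 0], 0.15]
  ]
}}

```text
t: 10.35
eef_pos: [534.9, -173.7, 45.0]
tcp_rot: [3.141, 0.0, 1.571]
ft_force: [-1.5, 0.5, 4.8]
opening: 0.273
grip_force: 30.0
```

Call:
{"api": "move_arm", "payload": {
  "commands": [
    [[0, 0, 2], [0, 0, 0], 0.15],
    [[0, 0, 4], [0, 0, 0], 0.15],
    [[0, 0, 4], [0, 0, 0], 0.15],
    [[-0.5, 2.5, 3.2], [0, 0, 0], 0.15],
    [[-0.5, 4.5, 0], [0, 0, 0], 0.15],
    [[-0.56, 4, 0], [0, 0, 0], 0.15],
    [[0, 0.37, 0], [0, 0, 0], 0.15],
    [[0, 0, 0], [0, 0, 0], 0.15],
    [[0, 0, 0], [0, 0, 0], 0.15]
  ]
}}

```text
t: 11.25
eef_pos: [519.4, -60.6, 176.6]
tcp_rot: [-3.142, 0.0, 1.571]
ft_force: [0.6, 0.4, -0.9]
opening: 0.271
grip_force: 30.0
```

```bash
python3 - <<'E'
from h import *
w,cw=grab("wrist");cv2.imwrite("pics/w4.png",w);s=state();e=s["eef_pos"];print(e,s["opening"])
print(blobs(w,(95,70,50),(130,255,255),200))
h=cv2.cvtColor(w,cv2.COLOR_BGR2HSV)
m=cv2.inRange(h,(100,70,50),(130,255,255));m[260:]=0;c=max(cv2.findContours(m,0,1)[0],key=cv2.contourArea);el=cv2.fitEllipse(c);print(el,onz(cw,*el[0],75))
print("exp",proj(cw,[e[0],e[1],e[2]+50]),proj(cw,[e[0],e[1],e[2]-45]))
cv2.imwrite("pics/c4.png",np.hstack([cv2.resize(w[220:345,270:370],None,fx=4,fy=4),cv2.resize(w[:250,220:420],(400,500))]))
E
```

```text
[519.35986706 -60.85948456 176.5575155 ] 0.2755147897177222
[([317.8, 97.5], [291, 69, 55, 60, 820]), ([317.9, 303.0], [292, 271, 53, 64, 2704])]
((317.7738342285156, 98.45557403564453), (53.98985290527344, 58.962135314941406), 0.6188374161720276) [519.58253068  49.38898923]
exp (np.float64(317.4246925306105), np.float64(314.83014531930564)) (np.float64(317.55272118466524), np.float64(250.43804012550848))
```

View pics/c4.png

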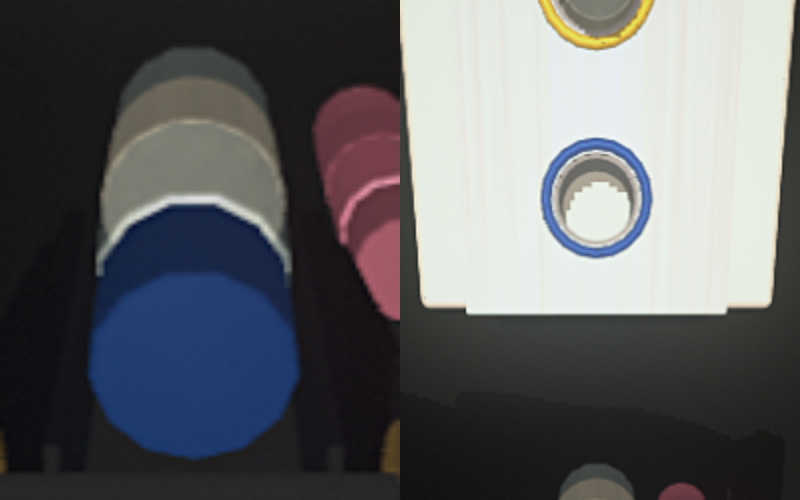

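The blue vial is held upright, about 1 mm further +y in the fingers than the yellow one was. The blue ring is ahead at (518,98).

Call:
{"api": "move_arm", "payload": {
  "commands": [
    [[0, 4.5, 0], [0, 0, 0], 0.15],
    [[0, 4.5, 0], [0, 0, 0], 0.15],
    [[0, 1.8, -1], [0, 0, 0], 0.15],
    [[0, 0, -3], [0, 0, 0], 0.15],
    [[0, 0, -1], [0, 0, 0], 0.15],
    [[0, 0, -0.2], [0, 0, 0], 0.15],
    [[0, 0, 0], [0, 0, 0], 0.15],
    [[0, 0, 0], [0, 0, 0], 0.15]
  ]
}}

```text
t: 12.1
eef_pos: [519.8, 47.4, 125.6]
tcp_rot: [3.14, 0.0, 1.57]
ft_force: [0.1, 0.8, -0.3]
opening: 0.272
grip_force: 30.0
```

Call:
{"api": "move_arm", "payload": {
  "commands": [
    [[0, 0.04, -0.3], [0, 0, 0], 0.15],
    [[0, 0, -0.3], [0, 0, 0], 0.15],
    [[0, 0, -0.3], [0, 0, 0], 0.15],
    [[0, 0, -0.2], [0, 0, 0], 0.15],
    [[0, 0, -0.2], [0, 0, 0], 0.15],
    [[0, 0, 0], [0, 0, 0], 0.15]
  ]
}}

```text
t: 12.7
eef_pos: [519.1, 48.5, 111.5]
tcp_rot: [-3.141, 0.0, 1.571]
ft_force: [-0.6, -0.3, -0.9]
opening: 0.267
grip_force: 30.0
```

Call:
{"api": "move_arm", "payload": {
  "commands": [
    [[0, 0, -0.6], [0, 0, 0], 0.15],
    [[0, 0, -0.6], [0, 0, 0], 0.15],
    [[0, 0, -0.6], [0, 0, 0], 0.15],
    [[0, 0, -0.6], [0, 0, 0], 0.15],
    [[0, 0, -0.4], [0, 0, 0], 0.15],
    [[0, 0, -0.2], [0, 0, 0], 0.15],
    [[0, 0, -0.1], [0, 0, 0], 0.15],
    [[0, 0, -0.05], [0, 0, 0], 0.15],
    [[0, 0, 0], [0, 0, 0], 0.15]
  ]
}}

```text
t: 13.6
eef_pos: [519.3, 48.4, 80.4]
tcp_rot: [3.141, 0.0, 1.571]
ft_force: [0.1, 0.9, -0.6]
opening: 0.269
grip_force: 30.0
```

Call:
{"api": "move_arm", "payload": {
  "commands": [
    [[0, 0, -0.06], [0, 0, 0], 0.15],
    [[0, 0, 0], [0, 0, 0], 0.15],
    [[0, 0, 0], [0, 0, 0], 0.7],
    [[0, 0, 0], [0, 0, 0], 0.7],
    [[0, 0, 0], [0, 0, 0], 0.7],
    [[0, 0, 0], [0, 0, 0], 0.7],
    [[0, 0, 0], [0, 0, 0], 0.7],
    [[0, 0, 3], [0, 0, 0], 0.7],
    [[0, 0, 4], [0, 0, 0], 0.7],
    [[0, 0, 4], [0, 0, 0], 0.7]
  ]
}}

```text
t: 14.6
eef_pos: [518.8, 48.4, 190.8]
tcp_rot: [-3.14, -0.0, 1.571]
ft_force: [0.2, -0.1, 0.3]
opening: 0.701
grip_force: 0.0
```

Call:
{"api": "move_arm", "payload": {
  "commands": [
    [[0, 4.5, 0], [0, 0, 0], 0],
    [[0, 4.5, 0], [0, 0, 0], 0],
    [[0, 4.5, 0], [0, 0, 0], 0],
    [[0, 4.5, 0], [0, 0, 0], 0],
    [[0, 2.7, 0], [0, 0, 0], 0],
    [[0, 0, -2], [0, 0, 0], 0],
    [[0, 0, -2], [0, 0, 0], 0],
    [[0, 0, -1], [0, 0, 0], 0],
    [[0, 0, 0], [0, 0, 0], 0],
    [[0, 0, 0], [0, 0, 0], 0]
  ]
}}

```text
t: 15.6
eef_pos: [519.5, 255.3, 140.2]
tcp_rot: [3.141, -0.0, 1.57]
ft_force: [-0.1, 0.8, -0.1]
opening: 0.003
grip_force: 0.0
```

```bash
python3 - <<'E'
from h import *
s=state();e=s["eef_pos"];print(e,s["tcp_rot"],s["opening"],s["ft_force"])
w,cw=grab("wrist");sc,cs=grab("scene")
for c,st in blobs(w,(5,120,80),(21,255,255),200):print(c,st,onz(cw,*c,108))
print("exp",proj(cw,[519.5,256,108]),proj(cw,e))
cv2.imwrite("pics/b5.png",np.hstack([cv2.resize(w,(400,300)),cv2.resize(sc[150:270,240:400],(400,300))]))
E
```

```text
[519.51531995 255.32531791 140.21088804] [ 3.14111185e+00 -1.70713221e-04  1.57043396e+00] 0.002661596165005995 [-0.0686832   0.77106605 -0.08468856]
[320.7, 239.7] [292, 225, 71, 51, 587] [521.70993844 267.39197731]
[276.0, 406.8] [83, 396, 339, 17, 2978] [485.53428359 125.10574318]
exp (np.float64(317.55191245478557), np.float64(255.08614460400398)) (np.float64(317.5693395615147), np.float64(273.6544715108948))
```

View pics/b5.png

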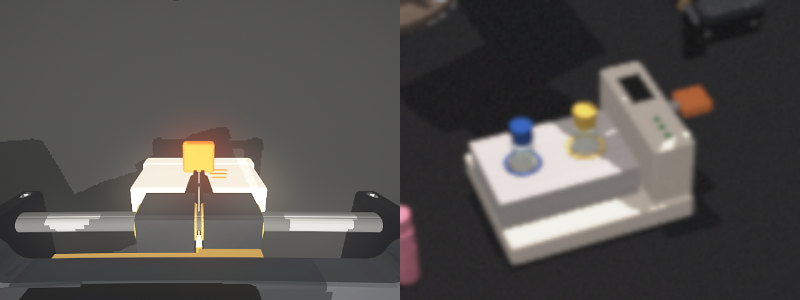

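Both vials are seated, and the shut fingers are above the orange tab.

Call:
{"api": "move_arm", "payload": {
  "commands": [
    [[0, 0.2, -1.5], [0, 0, 0], 0],
    [[0, 0, -1], [0, 0, 0], 0],
    [[0, 0, -0.6], [0, 0, 0], 0],
    [[0, 0, -0.6], [0, 0, 0], 0],
    [[0, 0, -0.6], [0, 0, 0], 0],
    [[0, 0, -0.6], [0, 0, 0], 0],
    [[0, 0, -0.6], [0, 0, 0], 0],
    [[0, 0, -0.6], [0, 0, 0], 0],
    [[0, 0, 0], [0, 0, 0], 0],
    [[0, 0, 0], [0, 0, 0], 0]
  ]
}}

```text
t: 16.7
eef_pos: [519.2, 257.4, 78.9]
tcp_rot: [3.141, 0.0, 1.571]
ft_force: [-1.6, -0.5, 4.0]
opening: 0.006
grip_force: 1.8
```

Call:
{"api": "move_arm", "payload": {
  "commands": [
    [[0, 0, -0.3], [0, 0, 0], 0],
    [[0, 0, -0.3], [0, 0, 0], 0],
    [[0, 0, -0.3], [0, 0, 0], 0],
    [[0, 0, 0], [0, 0, 0], 0],
    [[0, 0, 0], [0, 0, 0], 0]
  ]
}}

```text
t: 17.2
eef_pos: [519.1, 257.4, 69.6]
tcp_rot: [-3.142, 0.0, 1.571]
ft_force: [0.3, -0.5, -0.2]
opening: 0.009
grip_force: 0.0
```

```bash
python3 - <<'E'
from h import *
for _ in range(4):
  w,cw=grab("wrist");s=state();print(s["eef_pos"],s["opening"],s["ft_force"],s["moment"],s["tau"][1:3])
sc,cs=grab("scene")
cv2.imwrite("pics/b6.png",np.hstack([cv2.resize(w[150:330,200:440],(400,300)),cv2.resize(sc[150:240,310:430],(400,300))]))
E
```

```text
[519.06793401 257.4120143   69.5772276 ] 0.004637271545645749 [0.27272214 0.41412307 0.35523226] [-0.00411898 -0.14100092 -0.00139442] [-60.03666401 -19.37646568]
[519.12379564 257.405259    69.59417265] 0.0025156056393914146 [0.31959094 0.1551483  0.61113298] [ 0.05489244 -0.07819907  0.01126113] [-60.01926899 -19.36724424]
[519.10672001 257.4324823   69.61330122] 0.005330204529824382 [ 0.08414759  0.82156529 -0.30931407] [-0.05154859 -0.12018374  0.0229182 ] [-60.00710964 -19.36227679]
[519.12819798 257.42598315  69.64192202] 0.002130331936120296 [0.01370207 0.09301662 0.60902453] [ 0.01784548 -0.04114484 -0.00532555] [-59.99969959 -19.3611002 ]
```

View pics/b6.png

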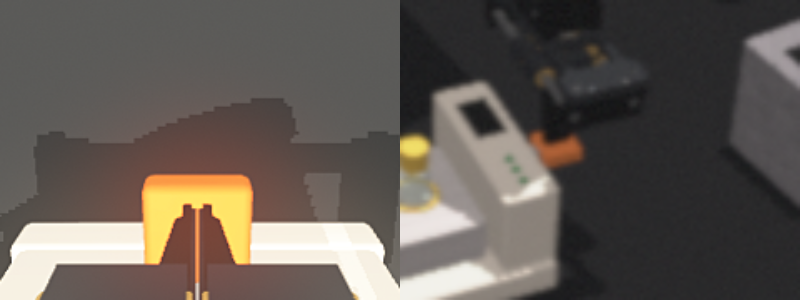

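```bash
python3 - <<'E'
from h import *
w,cw=grab("wrist");sc,cs=grab("scene");tp,ct=grab("top")
for im,ci,n in((w,cw,"wrist"),(sc,cs,"scene"),(tp,ct,"top")):
  print(n,blobs(im,(5,100,60),(26,255,255),40)[:4])
  for z in(108,94,90,70,56):
    print(z,[np.round(proj(ci,[519.5+a,256+b,z]),0).tolist() for a,b in((-18,-18),(18,-18),(18,18),(-18,18))])
cv2.imwrite("pics/b7.png",np.hstack([cv2.resize(sc[165:225,325:405],(400,300),interpolation=0),cv2.resize(tp[255:300,235:295],(400,300),interpolation=0)]))
E
```

```text
wrist [([320.2, 249.9], [302, 246, 38, 7, 154]), ([318.0, 281.2], [285, 254, 67, 69, 3413]), ([312.8, 351.6], [311, 324, 5, 61, 223]), ([323.1, 351.0], [321, 324, 5, 61, 216])]
108 [[284.0, 336.0], [352.0, 336.0], [355.0, 273.0], [282.0, 273.0]]
94 [[286.0, 322.0], [350.0, 322.0], [352.0, 263.0], [285.0, 263.0]]
90 [[287.0, 319.0], [349.0, 319.0], [351.0, 260.0], [285.0, 260.0]]
70 [[290.0, 302.0], [347.0, 302.0], [348.0, 248.0], [288.0, 248.0]]
56 [[291.0, 293.0], [345.0, 293.0], [346.0, 241.0], [290.0, 241.0]]
scene [([411.0, 31.9], [349, 0, 115, 77, 3681]), ([578.0, 7.7], [546, 0, 65, 20, 992]), ([107.5, 80.7], [0, 26, 259, 110, 8667]), ([307.3, 69.7], [299, 61, 16, 17, 115])]
108 [[349.0, 186.0], [354.0, 194.0], [365.0, 191.0], [360.0, 183.0]]
94 [[348.0, 190.0], [354.0, 197.0], [365.0, 194.0], [360.0, 187.0]]
90 [[348.0, 191.0], [354.0, 199.0], [365.0, 196.0], [360.0, 188.0]]
70 [[348.0, 197.0], [353.0, 204.0], [365.0, 201.0], [359.0, 194.0]]
56 [[348.0, 200.0], [353.0, 208.0], [364.0, 205.0], [359.0, 197.0]]
top [([90.3, 392.1], [59, 385, 63, 15, 118])]
108 [[266.0, 283.0], [267.0, 269.0], [253.0, 268.0], [252.0, 282.0]]
94 [[266.0, 284.0], [268.0, 270.0], [254.0, 269.0], [252.0, 283.0]]
90 [[267.0, 284.0], [268.0, 270.0], [254.0, 269.0], [253.0, 283.0]]
70 [[267.0, 285.0], [269.0, 271.0], [255.0, 270.0], [254.0, 284.0]]
56 [[268.0, 286.0], [269.0, 272.0], [255.0, 271.0], [254.0, 285.0]]
```

View pics/b7.png

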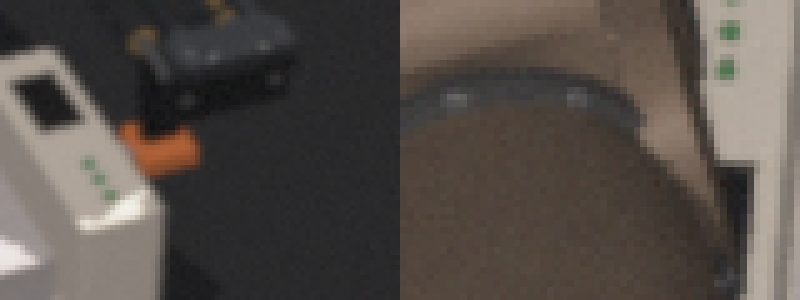

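The tab's wrist outline (width 67 px, rows 254–323) and the low force put it only about 13 mm down. I'll press on in small steps and watch the force.

Call:
{"api": "move_arm", "payload": {
  "commands": [
    [[0, 0, -0.3], [0, 0, 0], 0],
    [[0, 0, -0.3], [0, 0, 0], 0],
    [[0, 0, 0], [0, 0, 0], 0]
  ]
}}

```text
t: 17.9
eef_pos: [519.3, 257.5, 63.8]
tcp_rot: [3.141, -0.0, 1.571]
ft_force: [-0.9, 0.3, 5.3]
opening: 0.001
grip_force: 2.5
```

Call:
{"api": "move_arm", "payload": {
  "commands": [
    [[0, 0, -0.3], [0, 0, 0], 0],
    [[0, 0, -0.3], [0, 0, 0], 0],
    [[0, 0, 0], [0, 0, 0], 0]
  ]
}}

```text
t: 18.2
eef_pos: [519.3, 257.5, 57.6]
tcp_rot: [3.141, -0.0, 1.571]
ft_force: [0.1, 0.8, 2.9]
opening: 0.006
grip_force: 1.6
```

```bash
python3 - <<'E'
from h import *
s=state();w,cw=grab("wrist");sc,cs=grab("scene");print(s["eef_pos"],s["ft_force"])
print(blobs(w,(5,100,60),(26,255,255),40)[:4])
for z in(108,100,90,80,70,60):print(z,np.round(proj(cw,[501,238,z])),np.round(proj(cw,[537,274,z])))
m=cv2.inRange(cv2.cvtColor(sc,cv2.COLOR_BGR2HSV),(5,150,80),(18,255,255))[170:225,335:380];print(cv2.boundingRect(m))
E
```

```text
[519.26064338 257.51777526  57.63118029] [0.06989044 0.81361215 2.89653293]
[([320.1, 249.6], [302, 245, 39, 8, 178]), ([317.7, 281.4], [284, 254, 68, 70, 3447]), ([323.0, 351.0], [320, 321, 6, 64, 227]), ([312.8, 351.7], [311, 324, 5, 61, 231])]
108 [280. 350.] [356. 283.]
100 [282. 341.] [354. 276.]
90 [284. 330.] [352. 268.]
80 [286. 321.] [350. 261.]
70 [287. 312.] [349. 255.]
60 [288. 304.] [347. 250.]
(15, 23, 14, 10)
```

The tab is moving down with the fingers, and its top is about 25 mm above the TCP reading, at roughly 83 mm. I'll continue past the third click.

Call:
{"api": "move_arm", "payload": {
  "commands": [
    [[0, 0, -0.3], [0, 0, 0], 0],
    [[0, 0, -0.3], [0, 0, 0], 0],
    [[0, 0, 0], [0, 0, 0], 0]
  ]
}}

```text
t: 18.6
eef_pos: [519.3, 257.5, 51.8]
tcp_rot: [3.141, -0.0, 1.571]
ft_force: [-0.8, 1.2, 6.0]
opening: 0.009
grip_force: 2.8
```

Call:
{"api": "move_arm", "payload": {
  "commands": [
    [[0, 0, -0.3], [0, 0, 0], 0],
    [[0, 0, -0.2], [0, 0, 0], 0],
    [[0, 0, 0], [0, 0, 0], 0]
  ]
}}

```text
t: 18.9
eef_pos: [519.3, 257.5, 46.7]
tcp_rot: [3.141, -0.0, 1.571]
ft_force: [0.4, 0.8, 3.7]
opening: 0.003
grip_force: 1.8
```

Call:
{"api": "move_arm", "payload": {
  "commands": [
    [[0, 0, -0.15], [0, 0, 0], 0],
    [[0, 0, 0], [0, 0, 0], 0]
  ]
}}

```text
t: 19.1
eef_pos: [519.3, 257.5, 45.4]
tcp_rot: [3.141, -0.0, 1.571]
ft_force: [-1.6, -0.3, 6.5]
opening: 0.001
grip_force: 3.4
```

Call:
{"api": "move_arm", "payload": {
  "commands": [
    [[0, 0, -0.1], [0, 0, 0], 0],
    [[0, 0, 0], [0, 0, 0], 0]
  ]
}}

```text
t: 19.3
eef_pos: [519.3, 257.5, 44.5]
tcp_rot: [3.141, -0.0, 1.571]
ft_force: [-0.3, 0.2, 6.6]
opening: 0.003
grip_force: 3.4
```

Call:
{"api": "move_arm", "payload": {
  "commands": [
    [[0, 0, -0.1], [0, 0, 0], 0],
    [[0, 0, 0], [0, 0, 0], 0],
    [[0, 0, 0], [0, 0, 0], 0]
  ]
}}

```text
t: 19.6
eef_pos: [519.3, 257.5, 43.5]
tcp_rot: [3.141, -0.0, 1.571]
ft_force: [-1.3, 0.1, 7.3]
opening: 0.003
grip_force: 3.4
```

Call:
{"api": "move_arm", "payload": {
  "commands": [
    [[0, 0, -0.1], [0, 0, 0], 0],
    [[0, 0, 0], [0, 0, 0], 0],
    [[0, 0, 0], [0, 0, 0], 0]
  ]
}}

```text
t: 19.9
eef_pos: [519.3, 257.5, 42.5]
tcp_rot: [3.141, -0.0, 1.571]
ft_force: [-2.0, 0.9, 6.3]
opening: 0.004
grip_force: 3.5
```

Call:
{"api": "move_arm", "payload": {
  "commands": [
    [[0, 0, -0.1], [0, 0, 0], 0],
    [[0, 0, 0], [0, 0, 0], 0],
    [[0, 0, 0], [0, 0, 0], 0]
  ]
}}

```text
t: 20.2
eef_pos: [519.3, 257.5, 41.5]
tcp_rot: [3.141, -0.0, 1.571]
ft_force: [-1.8, 0.2, 7.2]
opening: 0.007
grip_force: 3.5
```

Call:
{"api": "move_arm", "payload": {
  "commands": [
    [[0, 0, -0.1], [0, 0, 0], 0],
    [[0, 0, 0], [0, 0, 0], 0],
    [[0, 0, 0], [0, 0, 0], 0]
  ]
}}

```text
t: 20.5
eef_pos: [519.3, 257.5, 40.5]
tcp_rot: [3.141, -0.0, 1.571]
ft_force: [-2.1, 0.6, 7.1]
opening: 0.008
grip_force: 3.6
```

Call:
{"api": "move_arm", "payload": {
  "commands": [
    [[0, 0, -0.1], [0, 0, 0], 0],
    [[0, 0, 0], [0, 0, 0], 0],
    [[0, 0, 0], [0, 0, 0], 0]
  ]
}}

```text
t: 20.8
eef_pos: [519.3, 257.5, 40.3]
tcp_rot: [3.141, -0.0, 1.571]
ft_force: [-3.9, -0.8, 15.2]
opening: 0.0
grip_force: 8.0
```

```bash
python3 - <<'E'
from h import *
w,cw=grab("wrist");sc,cs=grab("scene");s=state();print(s["eef_pos"],s["ft_force"],s["t"])
print(blobs(w,(5,100,60),(26,255,255),40)[:2])
for z in(80,75,70,65,60):print(z,np.round(proj(cw,[501,238,z])),np.round(proj(cw,[537,274,z])))
for k,lo,hi in(("b",(100,120,50),(130,255,255)),("y",(22,120,80),(35,255,255))):print(k,[x for x in blobs(sc,lo,hi) if x[0][1]>150])
for y in(49,124):print(proj(cs,[519,y,120]))
E
```

```text
[519.35653033 257.5353404   40.31632275] [-4.64663677 -1.99009787 15.8203248 ] 20.9
[([317.7, 279.2], [284, 245, 68, 78, 3500]), ([354.8, 280.6], [353, 265, 6, 31, 115])]
80 [283. 338.] [353. 274.]
75 [283. 333.] [352. 270.]
70 [284. 328.] [351. 266.]
65 [285. 323.] [351. 263.]
60 [286. 318.] [350. 260.]
b [([287.8, 200.8], [283, 196, 11, 12, 86])]
y [([313.5, 193.3], [309, 190, 10, 8, 62])]
(np.float64(288.61977192051444), np.float64(202.61232378546777))
(np.float64(314.00152770740317), np.float64(196.11915493008058))
```

The lever is at its firm stop: the force rises to 15 N at a tab top of about 65 mm. Both caps are at their home positions, so I'm handing in.

```bash
python3 -c "
from cell import env
print(env.job_done())"
```

```text
the job is handed in; nothing more can be done
None
```

Both vials are in their matching sockets, upright, all the way down and let go, and the shut fingers are holding the lever at its bottom stop, past the third click; I handed the job in at about 21 s (the hand-in returned no verdict).

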